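Lock the six-cup suction head into its dock

ROBOT

A 6-joint arm with a two-finger parallel gripper is mounted at the origin on the work surface. World frame = base frame: x ahead of the robot, y to its left, z up, the work surface at z = 0. Lengths are in m, angles in degrees, forces in N, time in s.
With the tool pointing down it reaches from about 0.3 to 0.75 m from the base axis. Payload 8.5 kg.
Tool frame: the origin (TCP) lies on the centre line of the jaws, within the pads' length; the fingertips stand 17 mm ahead of it and the grasp point (between the pads) lies 2 mm behind it (env.tcp_to_tips is the distance from the TCP to the fingertips, in m); z points along the fingers, y is the line along which they close (so a half turn about z gives the same grasp; the last joint's range is limited). The gripper opens to 85 mm and grips with 20 to 120 N. Pads are 22 mm wide; open, the fingers measure 114 mm over their backs; the gripper's body (76 mm by 85 mm) begins 54 mm behind the grasp point. The pads swing forward as they close: fully open they stand 13 mm farther back than shut.
Start: joints at [60.602, 21.807, 74.336, -0, 83.858, -12.336], TCP at [0.161, 0.526, 0.248] pointing down, gripper open.
Joint ranges: [-178.18, 178.18], [-50.72, 133.34], [12.68, 142.11], [-81.47, 261.47], [9.98, 163.14], [-165.26, 165.26]. Speed limits (degrees/s): [136.94, 136.94, 180, 180, 180, 180].

INTERFACE

Orientations are given as a 3x3 rotation matrix whose columns are the frame's x, y, z axes.
In Python, from rig import env gives the robot as it stands. The module is installed in compiled form; this text tells all that it offers.
- The arm moves only by the shell command python3 -m pendant 'ROWS' [FORCE]. ROWS is JSON, a list of rows, each a list of 7 numbers: the opening, from 0 (shut) to 1 (fully open), then the shift along the tool's x, y, z in m, then the turn, a rotation vector about the tool's x, y, z in rad. A call has 1 to 5 rows; each row is the pose to reach, as a shift and turn from the pose commanded when the call began, along the tool's axes at that moment; what a row does not reach only later rows make up. A row lasts 1/8 s, in which the tool goes at most 62.5 mm and 10.7 degrees, less where a joint would pass 70% of its speed; a pose out of reach is approached as far as the arm can. A call with a gripper value outside its range is refused whole. The fingers move at their own pace and stop on an object; FORCE is the grip in N (left out, the last holds). Time passes only in rows, so rows that repeat a pose let the fingers close. It gives the time, the measured TCP pose, the force, the opening and the grip force at its end, in the units of the state.
- env.observe(): the state, without advancing time (a new reading comes with each control period).
- env.get_image(name): name is "side" or "top"; returns a dict with "image" (400x640x3 uint8, blue, green, red), "fx", "fy", "cx", "cy" (pixels), "pose" (4x4, takes a point from camera to world coordinates). Camera axes: x right, y up, looking along -z (the intrinsics and any distortion apply to the point x, -y, -z); pixel columns grow to the right and rows downward; lengths in m; the calibration is good to about 2 mm. A picture is of the moment at which its call begins. There is no depth.
- env.close_job(): hands the job in; it is judged then, once.
Trained networks look in the newest picture that a camera, given by its name, has taken for a name from the list of things; names that differ only in an ending like _2 or _b are one class to them, and where a whole thing is asked for, a point or a joint stands for the part that bears it (a point fixed in the world has none). Each returns a list of dicts, best first, with "conf" (0 to 1); they miss things now and then, are a little off and sometimes report something else, mostly with a low value. They report only what shows in the picture. A call takes as long as a camera call. They do not tell look-alikes from the thing itself.
- env.find_in(camera, thing): "bbox" ([centre column, centre row, width, height] in pixels, round what is visible of it).
- env.trace(camera, thing): "mask" (400x640 bool, what is visible of it) and "bbox" ([centre column, centre row, width, height] in pixels, round what is visible of it).
- env.tip_of(camera, thing): "centre" ([column, row] in pixels: a listed point, or the origin of a listed thing).
The state is a dict: "time_s": time; "q": joint angles; "qvel": joint speeds; "joint_efforts": joint torques, N m; "position": TCP position; "tool_rot": TCP orientation; "ft_force": force on the tool from outside, world axes, zero at the start; "wrist_torque": the same for the moment, N m; "grip_width": finger opening in m; "gripper_force": force on a finger pad.
Only numpy, scipy, OpenCV 4.12 (cv2) and the standard library are available. Lean on these libraries where they do the work, as an engineer would, in place of code of your own. Each camera call takes 0.05 s, during which the arm holds its last target. There are 200 camera calls.

TASK

Pick up the long suction head, the one with six cups, and lower it cups down into the pocket of the dock until it sits fully home; set it in, do not drop it. Then swing the dock's hinged retaining bar over the head and down until it rests fully in its forked catch, and let go. Leave the other things on the table where they are.

Things in the scene. Friction and masses are not known exactly. Their poses are not given: they have to be found in the camera images.
- long_head_center (a point): centre (half-way up) of the long suction head: loose, 0.45 kg, stands on its cups, 68 mm high; z up, y along its length. From below: six black rigid cups 16 mm high, aluminium plate 60 (x) by 110 (y) mm up to 28 mm, white block 36 (x) by 84 (y) mm up to 68 mm: grasp it across the 36 mm. A brass stub 40 mm high at y = +-48 mm. Same after a half turn
- pocket (a point): centre of the pocket's floor in the dock, 10 mm above the table; z up, y along the dock towards the catch. The pocket is 65 (x) by 115 (y) mm, with walls 8 mm thick rising 24 mm above its floor. The head's plate goes inside, its length along y either way round, cups on the floor: its centre is then 34 mm above this point
- dock: the dock, an aluminium fixture fixed to the table, 110 (x) by 240 (y) mm; origin at the centre of its underside, axes as the pocket's. At y = -90 mm stands the bar's hinge post, 37 (x) by 24 (y) mm, at y = +78 mm the forked catch, 36 (x) by 12 (y) mm; both reach 104 mm above the table. The closed bar lies level between the catch's prongs
- bar_hinge (a point): point on the bar's hinge axis: 80 mm above the pocket's floor, 90 mm from its centre towards -y. Fixed to the dock with the dock's axes; the hinge axis is x
- bar_grip (a point): centre of the black grip at the free end of the steel retaining bar, 205 mm from the hinge axis; 18 mm wide (x, along the hinge axis), 60 mm long (y, along the bar), 24 mm deep. Can be pinched across its 18 mm from above; it turns between the fingers as the bar swings
- bar (a joint): angle of the retaining bar, rad: 0 closed, level, in its catch (end stop), pi/2 upright. Starts open at 1.85 to 2.2, leaning back. The grip is 205 mm x cos(angle) along the dock's y and 205 mm x sin(angle) above the hinge. Stiff hinge: the bar stays where it is left and takes 0.5 to 5 N at the grip to move. Closed, it passes 5 mm above a head fully home
- square_head_center (a point): the other suction head, not wanted: square 84 x 84 mm plate, 52 x 52 mm white block, four cups, 68 mm high; point half-way up at its centre. It stands on the table in the other of the two head places
- grease_jar: jar, 64 mm across, 75 mm high, bystander; origin at centre of its underside
- cleaner_bottle: bottle, 68 mm across, 190 mm high, bystander; origin at centre of its underside
- screwdriver: screwdriver lying on the table, bystander
- wrench: wrench lying on the table, bystander
- gauge: small white gauge block 55 x 50 x 56 mm, bystander; origin at centre of its underside
Mind the look-alikes: they are no part of the job. Leave any brown or pink look-alike of the part that bears long_head_center alone.

How it is judged (in metres and radians):
On the way, in this order (a step that is already met when the one before it is completed fails the run):
1. the long head sits fully home in the dock's pocket while the bar is still open (z of long_head_center in the frame of pocket between 0.03 and 0.0375 m and horizontal distance between long_head_center and pocket below 0.006 m and angle between long_head_center's own z axis and vertical below 0.04 rad and angle between the y axis of long_head_center and the y axis of pocket, either way round below 0.1 rad and value of joint bar above 0.5 rad), for 0.2 s.
2. the bar rests in its catch over the head (z of long_head_center in the frame of pocket between 0.03 and 0.0375 m and horizontal distance between long_head_center and pocket below 0.006 m and angle between long_head_center's own z axis and vertical below 0.04 rad and angle between the y axis of long_head_center and the y axis of pocket, either way round below 0.1 rad and value of joint bar below 0.04 rad), for 0.2 s.
At the end, for the whole second after the job is handed in: The long head stands upright (within 0.04 rad) on the pocket's floor (centre 30 to 37.5 mm above it, within 6 mm of the pocket's centre and 0.1 rad of its direction), the bar is down in its catch (within 0.04 rad of closed), and both are at rest (all of step 2 and linear speed of long_head below 0.02 m/s and velocity of joint bar between -0.05 and 0.05 rad/s); the robot touches nothing.
It fails at once if the long head was dropped or thrown (over 0.5 m/s while the fingers do not touch it) (contact force between the fingers and long_head below 0.01 N and linear speed of long_head above 0.5 m/s).
It fails at once if another thing on the table was moved by more than 40 mm (distance of any of square_head_center, grease_jar, cleaner_bottle, screwdriver, wrench, gauge from where it was at the start of the episode above 0.04 m).
It also fails if it takes over 61 s, if anything falls off the work surface, if the arm or the gripper's body presses on something with over 40 N, if the wrist force passes 120 N, or if a joint passes its speed limit or range.

## Working session

There is one attempt and no reset: what is moved stays moved. The work goes in short steps, Python scripts to look and compute and a shell command to move; the robot and the scene stay as the last step left them, time stands still between calls to the robot, and variables do not carry over. Pictures are saved under pics/ and viewed, at most 13 in all, crops included, and the job is handed in when it is done.

```bash
mkdir -p pics; cat > h.py <<'E'
import numpy as np, cv2
from rig import env
def ray(c,px):
    d=np.array([(px[0]-c['cx'])/c['fx'],-(px[1]-c['cy'])/c['fy'],-1.0])
    P=np.array(c['pose']); return P[:3,3],P[:3,:3]@d
def atz(c,px,z):
    o,d=ray(c,px); return o+d*(z-o[2])/d[2]
def proj(c,p):
    P=np.array(c['pose']); q=P[:3,:3].T@(np.array(p)-P[:3,3])
    return np.array([c['cx']+c['fx']*q[0]/-q[2], c['cy']-c['fy']*q[1]/-q[2]])
def tri(c1,p1,c2,p2):
    o1,d1=ray(c1,p1);o2,d2=ray(c2,p2);d1/=np.linalg.norm(d1);d2/=np.linalg.norm(d2)
    s=np.linalg.lstsq(np.c_[d1,-d2],o2-o1,rcond=None)[0]
    a=o1+s[0]*d1;b=o2+s[1]*d2
    return (a+b)/2,np.linalg.norm(a-b)
E
python3 - <<'E'
from h import *
np.set_printoptions(precision=4,suppress=True)
C={}
for n in("top","side"):
    c=C[n]=env.get_image(n); cv2.imwrite(f"pics/{n}0.png",c['image']); print(n,{k:v for k,v in c.items() if k not in('image',)})
for t in["long_head_center","pocket","bar_hinge","bar_grip","square_head_center","dock"]:
    for n in C:
        for r in env.tip_of(n,t)[:3]: print(t,n,np.round(r['centre'],1),round(r['conf'],2))
print(env.observe())
E
```

```text
top {'fx': 362.52103359992634, 'fy': 362.52103359992634, 'cx': 315.25590400724593, 'cy': 197.20469841307101, 'pose': array([[-0.008 ,  0.9928, -0.1192,  0.4116],
       [-1.    , -0.0084, -0.0031,  0.0447],
       [-0.0041,  0.1192,  0.9929,  1.0415],
       [ 0.    ,  0.    ,  0.    ,  1.    ]])}
side {'fx': 389.647995511239, 'fy': 389.647995511239, 'cx': 322.8701485090442, 'cy': 200.93514204242223, 'pose': array([[ 0.9895,  0.0827, -0.1187,  0.423 ],
       [-0.1443,  0.625 , -0.7672, -0.6849],
       [ 0.0107,  0.7762,  0.6303,  0.7041],
       [ 0.    ,  0.    ,  0.    ,  1.    ]])}
long_head_center top [242.9 225.3] 0.78
long_head_center top [173.1 280.4] 0.72
long_head_center top [306.7 252.6] 0.6
long_head_center side [260. 220.] 0.9
long_head_center side [281.4 180.1] 0.83
long_head_center side [234.1 180.5] 0.82
pocket top [350.7 187.5] 0.86
pocket top [264.7 169.4] 0.6
pocket side [339.  257.9] 0.84
bar_hinge top [389.2 193.6] 0.58
bar_hinge top [365.1 126.3] 0.27
bar_hinge side [333.9 261.2] 0.59
bar_hinge side [282.9 180.7] 0.21
bar_grip top [388. 195.] 0.71
bar_grip top [454.3 197.8] 0.62
bar_grip side [332.3 246.5] 0.83
bar_grip side [404.3 197.3] 0.37
square_head_center top [215.8 172.4] 0.68
square_head_center side [331.4 162.7] 0.58
dock top [351.  191.1] 0.81
dock top [282.2 114.4] 0.65
dock side [339.1 259.4] 0.62
{'time_s': 0.7, 'q': array([ 60.6004,  21.8047,  74.3372,  -0.0005,  83.8587, -12.336 ]), 'qvel': array([ 0.003 ,  0.0562, -0.0682,  0.0171,  0.037 ,  0.0066]), 'joint_efforts': array([ -0.0011, -44.8259, -23.1433,  -0.0002,   0.0006,  -0.    ]), 'position': array([0.1614, 0.5258, 0.2483]), 'tool_rot': array([[-0.956 ,  0.2934,  0.    ],
       [ 0.2934,  0.956 , -0.    ],
       [-0.    , -0.    , -1.    ]]), 'ft_force': array([-0.3208,  0.019 , -0.2621]), 'wrist_torque': array([-0.026 , -0.0134, -0.0316]), 'gripper_force': 0.0, 'grip_width': 0.08556574409037565}
```

View pics/top0.png

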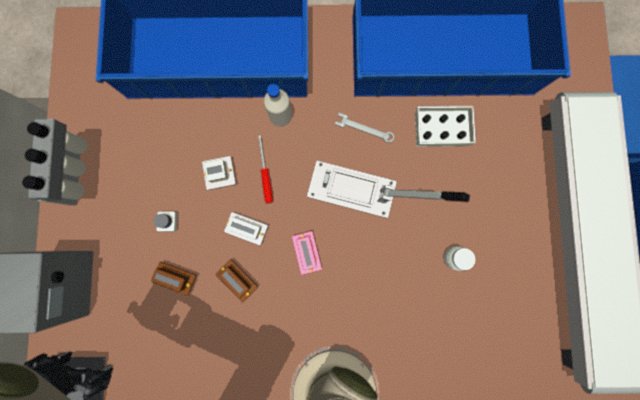

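View pics/side0.png

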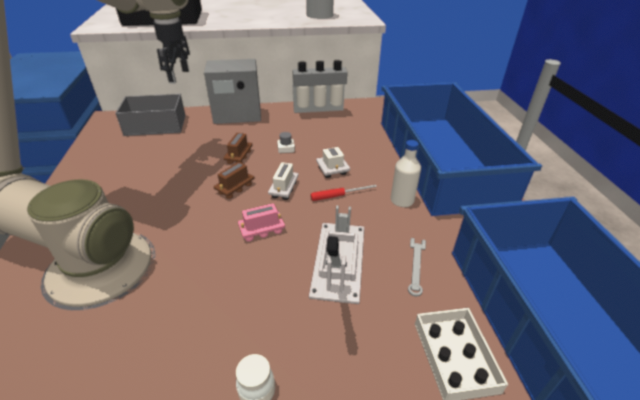

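The top view shows candidates for the long head: white at (246,228), browns at (173,278) and (237,280), pink at (306,252), and a square white one at (218,172). The white one at (246,228), side (284,180), fits, because it is elongated and neither brown nor pink. The dock is at (351,190) with its hinge to the right (388,193), so the catch is to the left. I'll confirm in an enlarged crop.

```bash
python3 - <<'E'
from h import *
t=cv2.imread("pics/top0.png");s=cv2.imread("pics/side0.png")
a=cv2.resize(t[140:260,200:400],None,fx=4,fy=4,interpolation=cv2.INTER_CUBIC)
b=cv2.resize(s[150:310,250:390],None,fx=4,fy=4,interpolation=cv2.INTER_CUBIC)[:600]
cv2.imwrite("pics/topc.png",a);cv2.imwrite("pics/sidec.png",s[:1]);cv2.imwrite("pics/sidec.png",cv2.resize(s[155:305,255:385],None,fx=4,fy=4,interpolation=cv2.INTER_CUBIC))
E
```

```text
(no output)
```

View pics/topc.png

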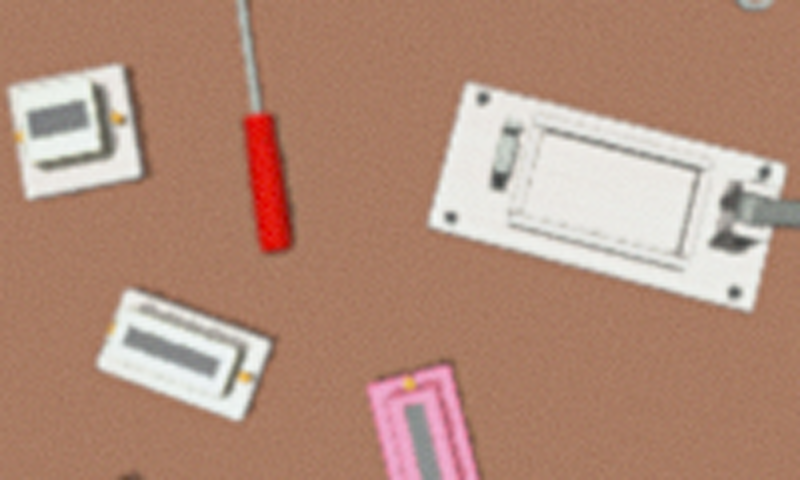

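View pics/sidec.png

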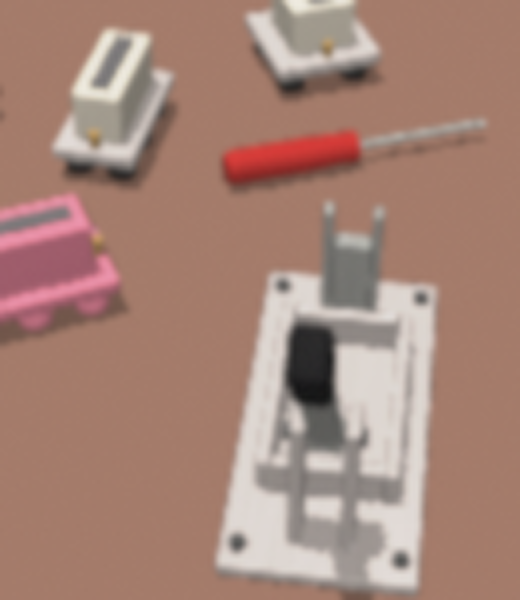

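The crop confirms it. The white two-stub elongated head is at crop (185,355), i.e. top (246,229). The dock plate has its catch at the left and its hinge and bar at the right. Next I'll measure both by plate outlines.

```bash
cat > meas.py <<'E'
from h import *
def plate(c,seed,z,half=75):
    im=cv2.resize(c['image'],None,fx=4,fy=4,interpolation=cv2.INTER_CUBIC)
    hsv=cv2.cvtColor(im,cv2.COLOR_BGR2HSV)
    m=((hsv[...,1]<70)&(hsv[...,2]>150)).astype(np.uint8)
    m=cv2.morphologyEx(m,cv2.MORPH_OPEN,np.ones((11,11)))
    n,l,st,ce=cv2.connectedComponentsWithStats(m)
    k=[i for i in range(1,n) if st[i,0]<=4*seed[0]<=st[i,0]+st[i,2] and st[i,1]<=4*seed[1]<=st[i,1]+st[i,3] and st[i,4]>2000]
    m=np.isin(l,k).astype(np.uint8)
    cs,_=cv2.findContours(m,cv2.RETR_EXTERNAL,cv2.CHAIN_APPROX_NONE)
    p=np.vstack(cs)[:,0,:].astype(float); p=(p+.5)/4-.5
    w=np.array([atz(c,q,z)[:2] for q in p])*1000
    return cv2.minAreaRect(w.astype(np.float32))
E
python3 - <<'E'
from meas import *
c=env.get_image("top"); s=env.get_image("side")
h=plate(c,(246,229),.028); d=plate(c,(350,187),.010)
print("head",h,"dock",d)
print("side head",plate(s,(284,180),.028),"dock",plate(s,(339,262),.010))
for nm,P in(("head",(h[0][0]/1e3,h[0][1]/1e3,.034)),("pocket",(d[0][0]/1e3,d[0][1]/1e3,.010))):
    print(nm,proj(c,P),proj(s,P))
for n in("top","side"):
    for t in("long_head_center","pocket","bar_grip"):
        print(n,t,[(np.round(r['centre'],1).tolist(),round(r['conf'],2)) for r in env.tip_of(n,t)])
E
```

```text
head ((447.9591979980469, 243.7478485107422), (112.62112426757812, 62.91987609863281), 68.9330825805664) dock ((559.9549560546875, -56.022491455078125), (243.05926513671875, 113.89991760253906), 74.66858673095703)
side head ((453.05328369140625, 262.29095458984375), (165.495849609375, 74.66336822509766), 70.36357879638672) dock ((559.9469604492188, -59.25410461425781), (247.60682678222656, 114.363525390625), 74.704345703125)
head [244.87024783 228.11691308] [282.98975303 179.61364867]
pocket [351.38130061 188.45695463] [338.41923014 256.89456452]
top long_head_center [([234.4, 281.2], 0.89), ([309.9, 252.4], 0.87), ([172.0, 279.9], 0.62), ([246.8, 224.1], 0.57)]
top pocket [([349.5, 187.7], 0.98)]
top bar_grip [([456.6, 195.5], 0.65)]
side long_head_center [([282.8, 177.9], 0.9), ([237.5, 148.6], 0.65), ([261.1, 218.6], 0.58), ([344.8, 193.1], 0.29)]
side pocket [([338.3, 255.4], 0.79)]
side bar_grip [([331.7, 246.2], 0.91)]
```

```bash
cat >> h.py <<'E'
from scipy.spatial.transform import Rotation as R
def go(pos,yaw):
    "shift and turn (tool axes) to tool pointing down at pos with tool y at yaw deg"
    o=env.observe(); A=np.array(o['tool_rot']); a=np.radians(yaw)
    y=np.array([np.cos(a),np.sin(a),0]); z=np.array([0,0,-1.]); B=np.c_[np.cross(y,z),y,z]
    print("t",o['time_s'],"shift",np.round(A.T@(np.array(pos)-o['position']),4),"turn",np.round(R.from_matrix(A.T@B).as_rotvec(),4),"q",np.round(o['q'],1),"pos",np.round(o['position'],4),"w",round(o['grip_width'],4),"F",np.round(o['ft_force'],1),flush=True)
E
python3 -m pendant '[[1,-0.3567,-0.1855,0,0,0,1.64],[1,-0.3567,-0.1855,0,0,0,1.64],[1,-0.3567,-0.1855,0,0,0,1.64],[1,-0.3567,-0.1855,0,0,0,1.64],[1,-0.3567,-0.1855,0.05,0,0,1.64]]' 40
python3 -c "
from h import *
print(env.tcp_to_tips)
go((.448,.244,.14),-21.1)"
```

```text
time_s: 1.72
position: [0.3837, 0.3074, 0.2298]
tool_rot: [[-0.323, 0.946, 0.003], [0.946, 0.323, 0.002], [0.0, 0.004, -1.0]]
ft_force: [-0.1, 0.4, -0.6]
grip_width: 0.0851
gripper_force: 0.0
0.017
t 1.725 shift [-0.0809  0.04    0.0899] turn [ 0.0033 -0.0016  0.6975] q [24.9 16.8 85.3  0.  77.7  6. ] pos [0.3837 0.3074 0.2298] w 0.0851 F [-0.1  0.4 -0.6]
```

```bash
python3 -m pendant '[[1,-0.08,0.04,0.04,0,0,0.69],[1,-0.08,0.04,0.09,0,0,0.69],[1,-0.08,0.04,0.09,0,0,0.69],[1,-0.08,0.04,0.09,0,0,0.69],[1,-0.08,0.04,0.09,0,0,0.69]]' 40
python3 - <<'E'
from h import *
go((.448,.244,.052),-21.1)
c=env.get_image("side");im=c['image'].copy()
cv2.imwrite("pics/a.png",cv2.resize(im[60:260,180:440],None,fx=3,fy=3))
E
```

```text
time_s: 2.35
position: [0.4461, 0.2463, 0.1387]
tool_rot: [[0.346, 0.938, -0.0], [0.938, -0.346, 0.0], [-0.0, -0.0, -1.0]]
ft_force: [-0.1, -0.1, -0.4]
grip_width: 0.0854
gripper_force: 0.0
t 2.35 shift [-0.0015  0.0026  0.0867] turn [-0.0001  0.      0.0147] q [15.6 24.2 90.5  0.  65.2 35.8] pos [0.4461 0.2463 0.1387] w 0.0854 F [-0.1 -0.1 -0.4]
```

View pics/a.png

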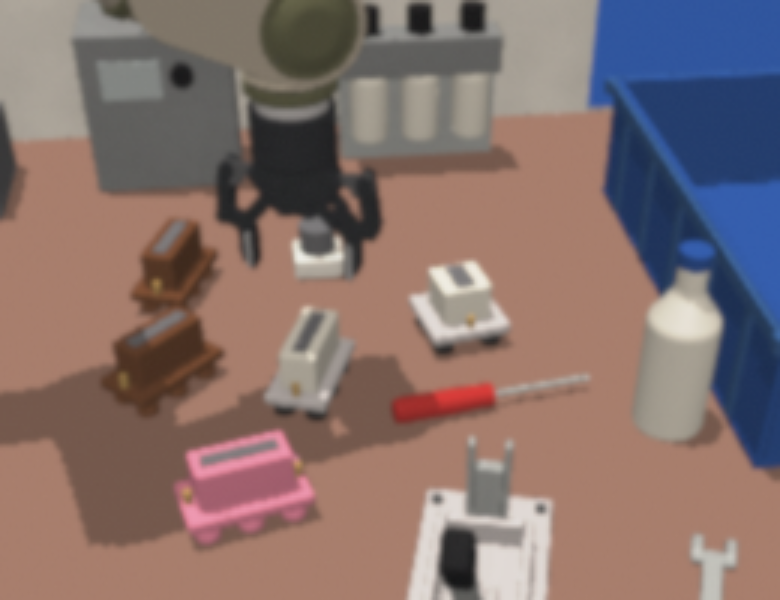

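The gripper hangs over the white long head (crop (312,350)) with its fingers astride the block. Descend and grasp.

```bash
python3 -m pendant '[[1,-0.0015,0.0026,0.04,0,0,0.015],[1,-0.0015,0.0026,0.0867,0,0,0.015],[1,-0.0015,0.0026,0.0867,0,0,0.015],[0,-0.0015,0.0026,0.0867,0,0,0.015],[0,-0.0015,0.0026,0.0867,0,0,0.015]]' 40
python3 -m pendant '[[0,0,0,0,0,0,0],[0,0,0,0,0,0,0],[0,0,0,0,0,0,0]]' 40
python3 -c "
from h import *
go((.448,.244,.052),-21.1)"
```

```text
time_s: 3.02
position: [0.4488, 0.2444, 0.0539]
tool_rot: [[0.36, 0.933, 0.003], [0.933, -0.36, 0.001], [0.002, 0.003, -1.0]]
ft_force: [1.4, -0.2, 0.1]
grip_width: 0.0516
gripper_force: 0.0
time_s: 3.4
position: [0.4484, 0.2443, 0.0535]
tool_rot: [[0.361, 0.933, 0.002], [0.933, -0.361, 0.001], [0.001, 0.002, -1.0]]
ft_force: [-1.0, -0.3, 6.4]
grip_width: 0.0357
gripper_force: 40.1
t 3.4 shift [-0.0005 -0.0003  0.0015] turn [ 0.0019 -0.0015 -0.0007] q [15.3 31.4 95.9  0.  52.5 36.4] pos [0.4484 0.2443 0.0535] w 0.0357 F [-1.  -0.3  6.4]
```

```bash
python3 -m pendant '[[0,0,0,-0.03,0,0,0],[0,0,0,-0.08,0,0,0],[0,0,0,-0.14,0,0,0],[0,0,0,-0.14,0,0,0],[0,0,0,-0.14,0,0,0]]' 60
python3 -c "
from h import *
go((.56,-.057,.19),-15.3)"
```

```text
time_s: 4.03
position: [0.447, 0.2439, 0.191]
tool_rot: [[0.361, 0.933, -0.002], [0.933, -0.361, -0.001], [-0.001, -0.002, -1.0]]
ft_force: [0.1, -0.1, -6.2]
grip_width: 0.0351
gripper_force: 63.1
t 4.025 shift [-0.2398  0.214   0.0009] turn [-0.002   0.0013 -0.1023] q [15.3 20.8 86.2  0.  73.2 36.4] pos [0.447  0.2439 0.191 ] w 0.0351 F [ 0.1 -0.1 -6.2]
```

```bash
python3 -m pendant '[[0,-0.03,0.027,0,0,0,0],[0,-0.07,0.063,0,0,0,-0.03],[0,-0.11,0.099,0,0,0,-0.05],[0,-0.15,0.135,0,0,0,-0.08],[0,-0.18,0.162,0,0,0,-0.1023]]' 60
python3 -c "
from h import *
go((.56,-.057,.19),-15.3)"
```

```text
time_s: 4.65
position: [0.5336, 0.0157, 0.1897]
tool_rot: [[0.264, 0.964, -0.005], [0.964, -0.264, 0.001], [-0.0, -0.005, -1.0]]
ft_force: [0.1, 0.3, -5.3]
grip_width: 0.0355
gripper_force: 62.8
t 4.65 shift [-0.0632  0.0447 -0.0005] turn [-0.0046  0.0005 -0.0005] q [-11.   23.2  82.4  -0.   74.7   4.3] pos [0.5336 0.0157 0.1897] w 0.0355 F [ 0.1  0.3 -5.3]
```

```bash
python3 -m pendant '[[0,-0.03,0.021,0,0,0,0],[0,-0.0575,0.0405,0,0,0,0],[0,-0.0575,0.0405,0.02,0,0,0],[0,-0.0575,0.0405,0.05,0,0,0],[0,-0.0575,0.0405,0.05,0,0,0]]' 60
python3 - <<'E'
from h import *
go((.56,-.057,.1),-15.3)
for n in("top","side"):
    c=env.get_image(n)
    im=c['image'][120:270,280:440] if n=="top" else c['image'][110:320,240:440]
    cv2.imwrite(f"pics/b_{n}.png",cv2.resize(im,None,fx=2.8 if n=='side' else 4,fy=2.8 if n=='side' else 4,interpolation=cv2.INTER_CUBIC))
    print(n,[(np.round(r['centre'],1).tolist(),round(r['conf'],2)) for r in env.tip_of(n,"long_head_center")], proj(c,(.56,-.057,.01)))
E
```

```text
time_s: 5.28
position: [0.5559, -0.0479, 0.1384]
tool_rot: [[0.264, 0.964, -0.009], [0.964, -0.264, 0.003], [0.0, -0.009, -1.0]]
ft_force: [-0.8, -0.5, -4.1]
grip_width: 0.0353
gripper_force: 62.6
t 5.275 shift [-0.0077  0.0067  0.0383] turn [-0.0089 -0.0003 -0.0004] q [-17.1  28.7  82.5   0.   69.4  -1.8] pos [ 0.5559 -0.0479  0.1384] w 0.0353 F [-0.8 -0.5 -4.1]
top [([308.4, 252.7], 0.9), ([172.6, 278.9], 0.88), ([233.1, 281.8], 0.63), ([353.5, 183.0], 0.52)] [351.72132543 188.43854941]
side [([338.1, 218.2], 0.91), ([260.1, 221.2], 0.86), ([237.9, 149.0], 0.75), ([329.4, 247.5], 0.53)] [338.50891802 257.19201403]
```

View pics/b_side.png

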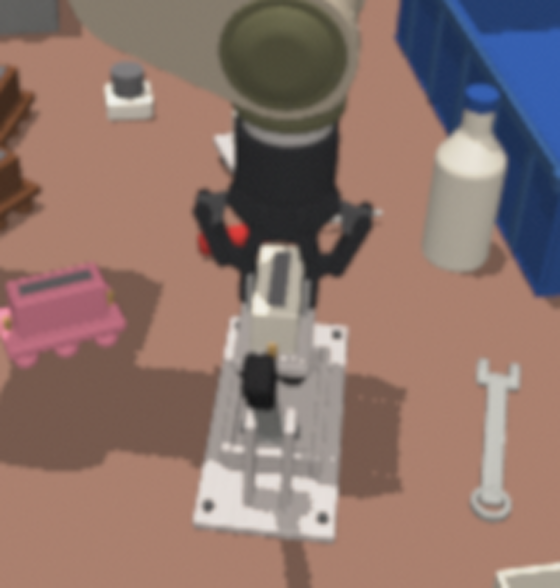

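The head hangs level in the jaws above the pocket, at side crop (275,310), and the bar is still leaning back. Now I'll settle and centre it.

```bash
python3 -m pendant '[[0,-0.007,0.0055,0.01,-0.008,0,0],[0,-0.007,0.0055,0.02,-0.008,0,0],[0,-0.007,0.0055,0.02,-0.008,0,0],[0,-0.007,0.0055,0.02,-0.008,0,0]]' 60
python3 - <<'E'
from h import *
go((.56,-.0565,.1),-15.3)
E
```

```text
time_s: 5.98
position: [0.5614, -0.0566, 0.1222]
tool_rot: [[0.264, 0.964, 0.008], [0.965, -0.264, -0.002], [0.0, 0.008, -1.0]]
ft_force: [0.4, 0.4, -5.0]
grip_width: 0.0353
gripper_force: 62.9
t 5.975 shift [-0.0003 -0.0015  0.0222] turn [ 0.008  -0.     -0.0001] q [-17.8  29.9  83.3   0.   66.3  -2.5] pos [ 0.5614 -0.0566  0.1222] w 0.0353 F [ 0.4  0.4 -5. ]
```

```bash
python3 -m pendant '[[0,-0.0003,-0.0015,0.012,0.008,0,0],[0,-0.0003,-0.0015,0.024,0.008,0,0],[0,-0.0003,-0.0015,0.024,0.008,0,0],[0,-0.0003,-0.0015,0.024,0.008,0,0]]' 60
python3 - <<'E'
from h import *
go((.56,-.0565,.072),-15.3)
for n in("top","side"):
    c=env.get_image(n)
    x=c['image'][140:230,290:410] if n=="top" else c['image'][180:310,290:390]
    cv2.imwrite(f"pics/c_{n}.png",cv2.resize(x,None,fx=4,fy=4,interpolation=cv2.INTER_CUBIC))
a=cv2.imread("pics/c_top.png");b=cv2.imread("pics/c_side.png")
a=cv2.resize(a,(384,288)); w=np.zeros((520,790,3),np.uint8); w[:288,:384]=a; w[:520,388:788]=b; cv2.imwrite("pics/c.png",w)
E
```

```text
time_s: 6.48
position: [0.5601, -0.0566, 0.0981]
tool_rot: [[0.264, 0.965, 0.0], [0.965, -0.264, -0.0], [-0.0, 0.0, -1.0]]
ft_force: [1.0, 0.8, -4.3]
grip_width: 0.035
gripper_force: 62.8
t 6.475 shift [ 0.0001 -0.0001  0.0261] turn [ 0.0001  0.     -0.0001] q [-17.8  31.7  84.7  -0.   63.6  -2.5] pos [ 0.5601 -0.0566  0.0981] w 0.035 F [ 1.   0.8 -4.3]
```

View pics/c.png

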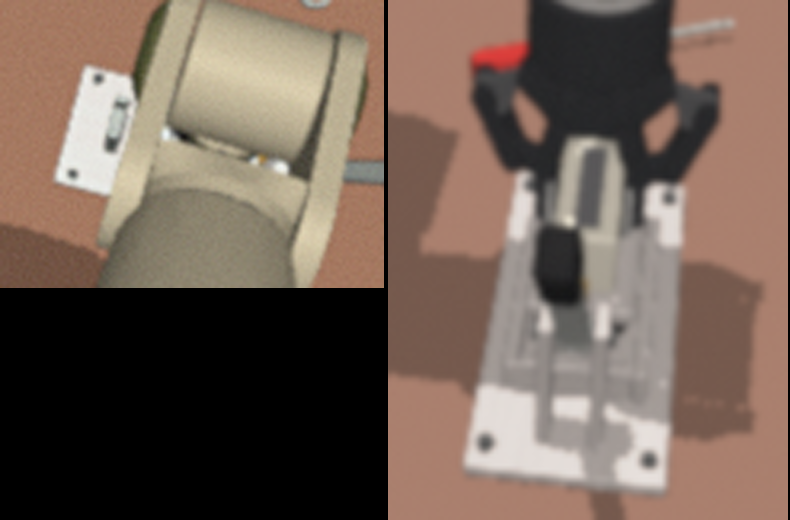

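The side crop shows the head centred over the pocket at about (595,220); the top view is hidden by the arm. Lowering in steps and watching the force.

```bash
python3 -m pendant '[[0,0,0,0.01,0,0,0],[0,0,0,0.022,0,0,0],[0,0,0,0.028,0,0,0],[0,0,0,0.030,0,0,0],[0,0,0,0.030,0,0,0]]' 60
python3 - <<'E'
from h import *
go((.56,-.0565,.0635),-15.3)
E
```

```text
time_s: 7.2
position: [0.56, -0.0566, 0.068]
tool_rot: [[0.264, 0.965, -0.0], [0.965, -0.264, -0.0], [-0.0, -0.0, -1.0]]
ft_force: [0.5, -0.2, -5.1]
grip_width: 0.035
gripper_force: 62.9
t 7.2 shift [ 0.0001 -0.      0.0045] turn [-0.      0.     -0.0002] q [-17.8  34.   86.5  -0.   59.5  -2.5] pos [ 0.56   -0.0566  0.068 ] w 0.035 F [ 0.5 -0.2 -5.1]
```

No contact at 0.068, so the plate is already between the walls. Lowering the last bit.

```bash
python3 -m pendant '[[0,0,0,0.002,0,0,0],[0,0,0,0.0035,0,0,0],[0,0,0,0.0045,0,0,0],[0,0,0,0.0048,0,0,0],[0,0,0,0.0048,0,0,0]]' 60
python3 - <<'E'
from h import *
go((.56,-.0565,.0635),-15.3)
E
```

```text
time_s: 7.82
position: [0.56, -0.0566, 0.0636]
tool_rot: [[0.264, 0.965, 0.0], [0.965, -0.264, -0.0], [-0.0, 0.0, -1.0]]
ft_force: [-2.6, 0.0, -0.0]
grip_width: 0.035
gripper_force: 63.5
t 7.825 shift [0.0001 0.     0.0001] turn [ 0.0003  0.0001 -0.0001] q [-17.8  34.4  86.7  -0.   58.9  -2.5] pos [ 0.56   -0.0566  0.0636] w 0.035 F [-2.6  0.  -0. ]
```

```bash
python3 -m pendant '[[0,0,0,0.0006,0,0,0],[0,0,0,0.0006,0,0,0],[0.7,0,0,0.0006,0,0,0],[0.7,0,0,0.0006,0,0,0],[0.7,0,0,0.0006,0,0,0]]'
python3 -m pendant '[[0.7,0,0,-0.03,0,0,0],[0.7,0,0,-0.08,0,0,0],[0.7,0,0,-0.14,0,0,0],[0.7,0,0,-0.2,0,0,0],[0.7,0,0,-0.26,0,0,0]]'
python3 - <<'E'
from h import *
go((.50,.15,.33),-15.3)
E
```

```text
time_s: 8.45
position: [0.5601, -0.0566, 0.0627]
tool_rot: [[0.264, 0.965, 0.0], [0.965, -0.264, -0.0], [-0.0, 0.0, -1.0]]
ft_force: [-0.3, -0.2, -0.9]
grip_width: 0.06
gripper_force: 0.0
time_s: 9.07
position: [0.5596, -0.0564, 0.3248]
tool_rot: [[0.264, 0.965, 0.0], [0.965, -0.264, -0.0], [0.0, 0.0, -1.0]]
ft_force: [0.8, -0.5, -1.0]
grip_width: 0.0602
gripper_force: 0.0
t 9.075 shift [ 0.1834 -0.112  -0.0053] turn [ 0.0003 -0.     -0.0002] q [-17.8  20.8  63.4   0.   95.8  -2.5] pos [ 0.5596 -0.0564  0.3248] w 0.0602 F [ 0.8 -0.5 -1. ]
```

```bash
python3 - <<'E'
from h import *
T=env.get_image("top");S=env.get_image("side")
yd=np.array([np.cos(np.radians(74.7)),np.sin(np.radians(74.7)),0]);pk=np.array([.56,-.0565,.01])
hg=pk-.09*yd+[0,0,.08]
for n,c in(("top",T),("side",S)):
    for t in("long_head_center","bar_grip"): print(n,t,[(np.round(r['centre'],1).tolist(),round(r['conf'],2)) for r in env.tip_of(n,t)])
    print(proj(c,pk+[0,0,.034]))
print(tri(T,(456.6,195.5),S,(331.7,246.2)))
for a in np.arange(1.85,2.25,.05):
    g=hg+.205*(np.cos(a)*yd+np.array([0,0,np.sin(a)])); print(round(a,2),g.round(3),proj(T,g).round(1),proj(S,g).round(1))
cv2.imwrite("pics/d.png",cv2.resize(S['image'][150:310,260:400],None,fx=3.7,fy=3.7,interpolation=cv2.INTER_CUBIC))
E
```

```text
top long_head_center [([309.1, 252.2], 0.92), ([232.8, 280.9], 0.81), ([353.7, 183.4], 0.71), ([174.7, 279.6], 0.68), ([388.6, 197.9], 0.49)]
top bar_grip [([455.9, 197.9], 0.98)]
[352.71274694 186.68840314]
side long_head_center [([235.7, 176.4], 0.79), ([261.9, 221.4], 0.64), ([237.9, 149.5], 0.63), ([339.9, 247.3], 0.56)]
side bar_grip [([332.0, 247.6], 0.67)]
[338.99366176 247.10788685]
(array([ 0.5052613 , -0.2590589 ,  0.26059256]), np.float64(0.0025721854035675898))
1.85 [ 0.521 -0.198  0.287] [431.8 187.2] [336.4 207.7]
1.9 [ 0.519 -0.207  0.284] [435.9 188.6] [335.8 212.9]
1.95 [ 0.516 -0.217  0.28 ] [439.8 190. ] [335.2 218.3]
2.0 [ 0.514 -0.226  0.276] [443.5 191.4] [334.5 224. ]
2.05 [ 0.511 -0.234  0.272] [446.9 192.7] [333.9 229.9]
2.1 [ 0.509 -0.243  0.267] [450.2 194.1] [333.3 236. ]
2.15 [ 0.507 -0.252  0.262] [453.2 195.4] [332.6 242.2]
2.2 [ 0.504 -0.26   0.256] [456.  196.7] [332.  248.5]
```

View pics/d.png

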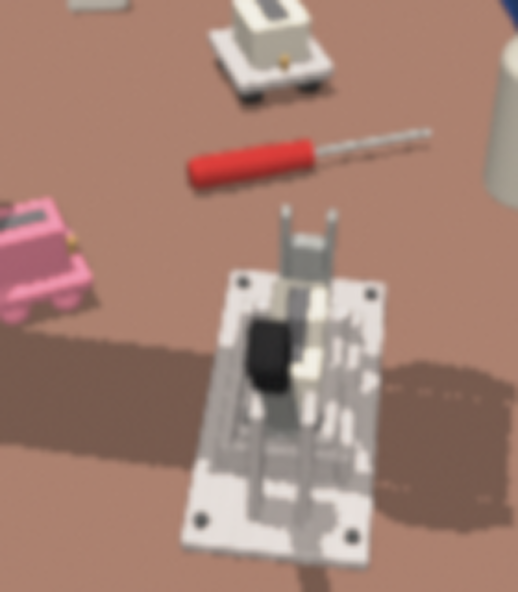

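The angle fit gives bar ≈ 2.19 rad, grip at about (0.505,-0.259,0.258), and both cameras agree. The head sits in the pocket (crop (300,330), between catch and hinge), and its height from contact is +10 mm, as it must be. Now I'll go above the bar grip.

```bash
python3 - <<'E'
from h import *
go((.505,-.259,.34),-15.3)
E
python3 -m pendant '[[0.7,0.05,0.0,-0.02,0,0,0],[0.7,0.1,0,-0.02,0,0,0],[0.7,0.15,0,-0.02,0,0,0],[0.7,0.19,0,-0.02,0,0,0],[0.7,0.19,0,-0.02,0,0,0]]'
```

```text
t 9.375 shift [-0.2098  0.0007 -0.0188] turn [-0.0027 -0.0001 -0.0002] q [-17.8  20.9  63.8   0.   95.5  -2.5] pos [ 0.5596 -0.0565  0.3212] w 0.06 F [ 0.4  0.6 -0.5]
time_s: 10.0
position: [0.6102, 0.1291, 0.3404]
tool_rot: [[0.261, 0.965, -0.004], [0.965, -0.261, 0.0], [-0.001, -0.004, -1.0]]
ft_force: [0.1, -0.3, 0.5]
grip_width: 0.06
gripper_force: 0.0
```

I typed the x sign wrong there; it was harmless, high above everything. Going back the right way.

```bash
python3 -m pendant '[[0.7,-0.06,0,0,0,0,0],[0.7,-0.12,0,0,0,0,0],[0.7,-0.18,0,0,0,0,0],[0.7,-0.24,0,0,0,0,0],[0.7,-0.30,0,0,0,0,0]]'
python3 - <<'E'
from h import *
go((.505,-.259,.34),-15.3)
E
```

```text
time_s: 10.62
position: [0.5294, -0.1651, 0.3417]
tool_rot: [[0.265, 0.964, -0.002], [0.964, -0.265, 0.001], [0.0, -0.002, -1.0]]
ft_force: [1.0, -0.1, -0.1]
grip_width: 0.0595
gripper_force: 0.0
t 10.625 shift [-0.097   0.0013  0.0017] turn [-0.0019 -0.0003 -0.0011] q [-29.5  19.7  62.4  -0.   98.  -14.2] pos [ 0.5294 -0.1651  0.3417] w 0.0595 F [ 1.  -0.1 -0.1]
```

```bash
python3 -m pendant '[[0.7,-0.05,0.001,0,0,0,0],[0.7,-0.094,0.001,0,0,0,0],[0.7,-0.094,0.001,0,0,0,0],[0.7,-0.094,0.001,0,0,0,0]]'
python3 - <<'E'
from h import *
go((.505,-.259,.257),-15.3)
c=env.get_image("side"); cv2.imwrite("pics/e.png",cv2.resize(c['image'][90:310,230:430],None,fx=2.7,fy=2.7,interpolation=cv2.INTER_CUBIC))
print(proj(c,env.observe()['position']),proj(c,(.505,-.259,.258)))
E
```

```text
time_s: 11.12
position: [0.5067, -0.2535, 0.3421]
tool_rot: [[0.265, 0.964, -0.001], [0.964, -0.265, 0.001], [0.001, -0.001, -1.0]]
ft_force: [-0.3, 0.2, -0.1]
grip_width: 0.0597
gripper_force: 0.0
t 11.125 shift [-0.0058 -0.0001  0.085 ] turn [-0.0013 -0.0007 -0.0008] q [-38.6  21.   60.4   0.   98.7 -23.2] pos [ 0.5067 -0.2535  0.3421] w 0.0597 F [-0.3  0.2 -0.1]
[334.45166987 203.65451586] [332.29124595 247.2090976 ]
```

View pics/e.png

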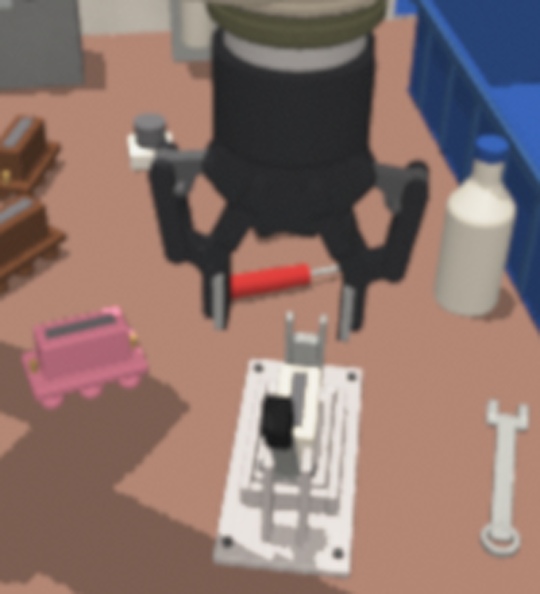

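The fingers (crop (215,300) and (350,310)) straddle the line of the grip at (277,420). Descend and pinch lightly.

```bash
python3 -m pendant '[[0.7,-0.0045,0,0.04,0,0,0],[0.7,-0.0045,0,0.085,0,0,0],[0.7,-0.0045,0,0.085,0,0,0],[0,-0.0045,0,0.085,0,0,0],[0,-0.0045,0,0.085,0,0,0]]' 20
python3 -m pendant '[[0,0,0,0,0,0,0],[0,0,0,0,0,0,0],[0,0,0,0,0,0,0]]' 25
python3 - <<'E'
from h import *
go((.505,-.259,.257),-15.3)
E
```

```text
time_s: 11.8
position: [0.5065, -0.258, 0.2597]
tool_rot: [[0.264, 0.965, 0.003], [0.965, -0.264, -0.002], [-0.001, 0.003, -1.0]]
ft_force: [-0.2, 0.3, 0.0]
grip_width: 0.0239
gripper_force: 0.0
time_s: 12.18
position: [0.5051, -0.258, 0.2594]
tool_rot: [[0.264, 0.964, -0.001], [0.964, -0.264, -0.001], [-0.002, -0.0, -1.0]]
ft_force: [-8.2, 0.5, 5.0]
grip_width: 0.0174
gripper_force: 30.9
t 12.175 shift [-0.0009  0.0002  0.0025] turn [-0.0002  0.0015 -0.0005] q [-39.   23.1  70.4  -0.1  86.5 -23.6] pos [ 0.5051 -0.258   0.2594] w 0.0174 F [-8.2  0.5  5. ]
```

```bash
cat > arc.py <<'E'
from h import *
import sys
yd=np.array([np.cos(np.radians(74.7)),np.sin(np.radians(74.7)),0]);xd=np.array([yd[1],-yd[0],0])
hg=np.array([.56,-.0565,.09])-.09*yd
o=env.observe();A=np.array(o['tool_rot']);p=np.array(o['position']);v=p-hg
y0,z0=v@yd,v[2]; a0=np.arctan2(z0,y0); r=np.hypot(y0,z0)
print("angle",round(a0,3),"r",round(r,4),"x off",round(v@xd,4),"F",np.round(o['ft_force'],1),"w",round(o['grip_width'],4),"t",o['time_s'])
for k in range(1,6):
    a=max(a0-float(sys.argv[1])*k,0); q=hg+r*(np.cos(a)*yd+np.array([0,0,np.sin(a)]))
    print(round(a,3),np.round(A.T@(q-p),4))
E
python3 arc.py 0.12
```

```text
angle 2.183 r 0.207 x off 0.0002 F [-8.2  0.5  5. ] w 0.0174 t 12.175
2.063 [ 0.0211 -0.0002 -0.013 ]
1.943 [ 0.0437 -0.0002 -0.0235]
1.823 [ 0.0673 -0.0002 -0.0311]
1.703 [ 0.0916 -0.0002 -0.0359]
1.583 [ 0.1164 -0.0003 -0.0377]
```

```bash
python3 -m pendant '[[0,0.021,-0.001,-0.013,0,0,0],[0,0.0437,-0.001,-0.0235,0,0,0],[0,0.0673,-0.001,-0.0311,0,0,0],[0,0.0916,-0.001,-0.0359,0,0,0],[0,0.1164,-0.001,-0.0377,0,0,0]]'; python3 arc.py 0.12
```

```text
time_s: 12.8
position: [0.5359, -0.1452, 0.2964]
tool_rot: [[0.264, 0.964, 0.001], [0.964, -0.264, -0.002], [-0.002, 0.002, -1.0]]
ft_force: [3.1, -4.7, -6.4]
grip_width: 0.0177
gripper_force: 29.7
angle 1.58 r 0.2065 x off 0.0002 F [ 3.1 -4.7 -6.4] w 0.0177 t 12.8
1.46 [ 0.0247 -0.0002  0.0012]
1.34 [ 0.0491 -0.0002  0.0054]
1.22 [ 0.0729 -0.0002  0.0124]
1.1 [ 0.0956 -0.0003  0.0223]
0.98 [ 0.117  -0.0003  0.0348]
```

```bash
python3 -m pendant '[[0,0.0247,0,0.0012,0,0,0],[0,0.0491,0,0.0054,0,0,0],[0,0.0729,0,0.0124,0,0,0],[0,0.0956,0,0.0223,0,0,0],[0,0.117,0,0.0348,0,0,0]]'; python3 arc.py 0.12
```

```text
time_s: 13.42
position: [0.5671, -0.032, 0.2623]
tool_rot: [[0.264, 0.965, 0.003], [0.965, -0.264, -0.002], [-0.001, 0.004, -1.0]]
ft_force: [1.1, -4.0, 2.0]
grip_width: 0.0174
gripper_force: 32.4
angle 0.98 r 0.2074 x off 0.0004 F [ 1.1 -4.   2. ] w 0.0174 t 13.425
0.86 [ 0.0198 -0.0004  0.015 ]
0.74 [ 0.0377 -0.0005  0.0323]
0.62 [ 0.0533 -0.0006  0.0517]
0.5 [ 0.0666 -0.0006  0.0727]
0.38 [ 0.0772 -0.0007  0.0952]
```

```bash
python3 -m pendant '[[0,0.0198,0,0.015,0,0,0],[0,0.0377,0,0.0323,0,0,0],[0,0.0533,0,0.0517,0,0,0],[0,0.0666,0,0.0727,0,0,0],[0,0.0772,0,0.0952,0,0,0]]'; python3 arc.py 0.08
```

```text
time_s: 14.05
position: [0.5879, 0.0434, 0.1665]
tool_rot: [[0.263, 0.965, 0.004], [0.965, -0.263, 0.001], [0.002, 0.004, -1.0]]
ft_force: [1.8, 1.0, 4.1]
grip_width: 0.0177
gripper_force: 33.2
angle 0.376 r 0.2082 x off 0.0005 F [1.8 1.  4.1] w 0.0177 t 14.05
0.296 [ 0.0055 -0.0006  0.0157]
0.216 [ 0.0097 -0.0006  0.0319]
0.136 [ 0.0125 -0.0007  0.0483]
0.056 [ 0.0141 -0.0007  0.0648]
0 [ 0.0144 -0.0008  0.0765]
```

```bash
python3 -m pendant '[[0,0.0055,0,0.0157,0,0,0],[0,0.0097,0,0.0319,0,0,0],[0,0.0125,0,0.0483,0,0,0],[0,0.0140,0,0.0648,0,0,0],[0,0.0144,0,0.0745,0,0,0]]'; python3 -m pendant '[[0,0,0,0.001,0,0,0],[0,0,0,0.002,0,0,0],[0,0,0,0.003,0,0,0],[0,0,0,0.003,0,0,0]]'; python3 arc.py 0.02
```

```text
time_s: 14.68
position: [0.5917, 0.0573, 0.0913]
tool_rot: [[0.263, 0.965, 0.003], [0.965, -0.263, 0.002], [0.002, 0.002, -1.0]]
ft_force: [2.8, 6.7, 3.0]
grip_width: 0.018
gripper_force: 33.0
time_s: 15.18
position: [0.5917, 0.0573, 0.0888]
tool_rot: [[0.264, 0.965, 0.003], [0.965, -0.264, 0.002], [0.003, 0.002, -1.0]]
ft_force: [3.7, 6.2, 1.6]
grip_width: 0.0177
gripper_force: 32.9
angle -0.006 r 0.2081 x off 0.0006 F [3.7 6.2 1.6] w 0.0177 t 15.175
0 [ 0.     -0.0006 -0.0012]
0 [ 0.     -0.0006 -0.0012]
0 [ 0.     -0.0006 -0.0012]
0 [ 0.     -0.0006 -0.0012]
0 [ 0.     -0.0006 -0.0012]
```

No stop felt yet, so I'll press a little farther.

```bash
python3 -m pendant '[[0,0,0,0.001,0,0,0],[0,0,0,0.002,0,0,0],[0,0,0,0.003,0,0,0],[0,0,0,0.003,0,0,0]]'; python3 arc.py 0.02|head -1
```

```text
time_s: 15.68
position: [0.5917, 0.0572, 0.0858]
tool_rot: [[0.264, 0.965, 0.003], [0.965, -0.264, 0.002], [0.003, 0.002, -1.0]]
ft_force: [2.1, 6.9, 1.8]
grip_width: 0.0176
gripper_force: 32.8
angle -0.02 r 0.2081 x off 0.0006 F [2.1 6.9 1.8] w 0.0176 t 15.675
```

```bash
python3 -m pendant '[[0,0,0,0.001,0,0,0],[0,0,0,0.002,0,0,0],[0,0,0,0.003,0,0,0],[0,0,0,0.004,0,0,0],[0,0,0,0.004,0,0,0]]'; python3 arc.py 0.02|head -1; python3 - <<'E'
from h import *
c=env.get_image("side"); cv2.imwrite("pics/f.png",cv2.resize(c['image'][130:310,270:410],None,fx=3.3,fy=3.3,interpolation=cv2.INTER_CUBIC))
E
```

```text
time_s: 16.3
position: [0.5916, 0.0572, 0.0818]
tool_rot: [[0.264, 0.965, 0.003], [0.965, -0.264, 0.002], [0.002, 0.002, -1.0]]
ft_force: [2.5, 6.8, 0.4]
grip_width: 0.0174
gripper_force: 32.8
angle -0.039 r 0.2081 x off 0.0005 F [2.5 6.8 0.4] w 0.0174 t 16.3
```

View pics/f.png

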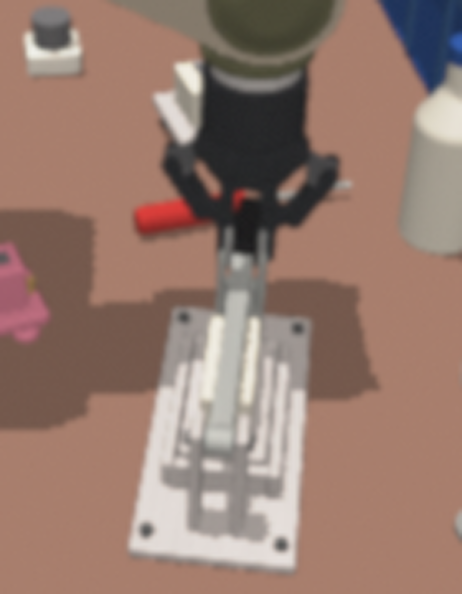

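The bar lies over the head with its end between the prongs (crop (240,265)), and the grip is at full-frame (345,197). I'll check its angle against projection before pressing on.

```bash
python3 - <<'E'
from h import *
c=env.get_image("side")
print([(np.round(r['centre'],1).tolist(),round(r['conf'],2)) for r in env.tip_of("side","bar_grip")],[(np.round(r['bbox'],1).tolist(),round(r['conf'],2)) for r in env.find_in("side","bar_grip")][:2])
yd=np.array([np.cos(np.radians(74.7)),np.sin(np.radians(74.7)),0]);hg=np.array([.56,-.0565,.09])-.09*yd
for a in(0,.05,.1): print(a,proj(c,hg+.205*(np.cos(a)*yd+np.array([0,0,np.sin(a)]))))
E
python3 -m pendant '[[0,0,0,0.001,0,0,0],[0,0,0,0.002,0,0,0],[0,0,0,0.003,0,0,0],[0,0,0,0.003,0,0,0]]'; python3 arc.py 0.02|head -1
```

```text
[([341.9, 200.4], 0.56)] [([339.0, 228.3, 15.7, 76.1], 0.68)]
0 [343.81110702 201.26199057]
0.05 [343.98688792 198.12563057]
0.1 [344.14807432 195.08120923]
time_s: 17.0
position: [0.5916, 0.057, 0.0787]
tool_rot: [[0.264, 0.965, 0.003], [0.965, -0.264, 0.001], [0.002, 0.002, -1.0]]
ft_force: [2.1, 5.4, 1.0]
grip_width: 0.0178
gripper_force: 32.8
angle -0.054 r 0.2081 x off 0.0005 F [2.1 5.4 1. ] w 0.0178 t 17.0
```

```bash
python3 -m pendant '[[0,0,0,0.001,0,0,0],[0,0,0,0.002,0,0,0],[0,0,0,0.003,0,0,0],[0,0,0,0.004,0,0,0],[0,0,0,0.004,0,0,0]]'; python3 arc.py 0.02|head -1
```

```text
time_s: 17.62
position: [0.5916, 0.0568, 0.075]
tool_rot: [[0.264, 0.965, 0.003], [0.965, -0.264, 0.001], [0.002, 0.002, -1.0]]
ft_force: [1.1, 5.5, 3.6]
grip_width: 0.0177
gripper_force: 33.1
angle -0.072 r 0.2082 x off 0.0005 F [1.1 5.5 3.6] w 0.0177 t 17.625
```

Creeping without a clear stop, so the pads may be slipping. I'll let go, rise, and press from above with shut fingers.

```bash
python3 -m pendant '[[0.5,0,0,0,0,0,0],[0.5,0,0,0,0,0,0],[0.5,0,0,-0.04,0,0,0],[0.5,0,0,-0.09,0,0,0],[0,0,0,-0.11,0,0,0]]'; python3 -m pendant '[[0,0,0,-0.03,0,0,0],[0,0,0,-0.03,0,0,0]]'; python3 - <<'E'
from h import *
go((.591,.0565,.13),-15.3)
c=env.get_image("side"); cv2.imwrite("pics/g.png",cv2.resize(c['image'][130:310,270:410],None,fx=3.3,fy=3.3,interpolation=cv2.INTER_CUBIC))
E
```

```text
time_s: 18.25
position: [0.5914, 0.0557, 0.1869]
tool_rot: [[0.264, 0.964, 0.004], [0.964, -0.264, -0.001], [0.001, 0.004, -1.0]]
ft_force: [0.4, -0.7, 0.1]
grip_width: 0.0261
gripper_force: 0.0
time_s: 18.5
position: [0.5914, 0.0556, 0.2159]
tool_rot: [[0.264, 0.964, 0.004], [0.964, -0.264, -0.001], [0.001, 0.004, -1.0]]
ft_force: [-0.8, 0.0, -0.6]
grip_width: 0.0001
gripper_force: 0.0
t 18.5 shift [ 0.0007 -0.001   0.0859] turn [ 0.0043 -0.0006 -0.0003] q [-6.  27.5 70.4 -0.  81.9  9.3] pos [0.5914 0.0556 0.2159] w 0.0001 F [-0.8  0.  -0.6]
```

View pics/g.png

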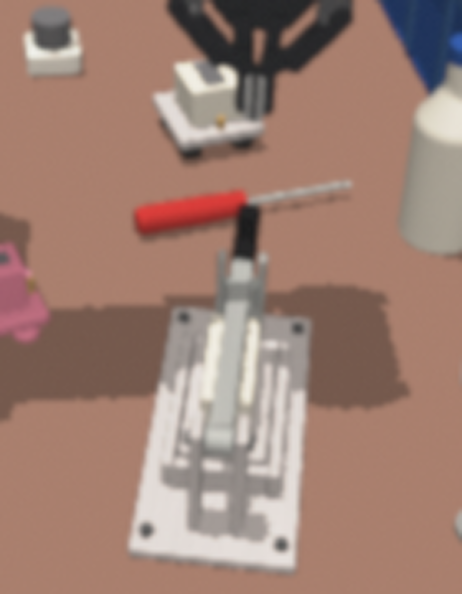

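The bar lies level over the head with the grip at crop (246,232), and the prongs stand either side. Pressing down on the grip to check the stop (contact expected at TCP z ≈ 0.119).

```bash
python3 -m pendant '[[0,0,-0.001,0.04,0.004,0,0],[0,0,-0.001,0.08,0.004,0,0],[0,0,-0.001,0.091,0.004,0,0],[0,0,-0.001,0.091,0.004,0,0]]' ; python3 -m pendant '[[0,0,0,0.002,0,0,0],[0,0,0,0.004,0,0,0],[0,0,0,0.006,0,0,0],[0,0,0,0.006,0,0,0]]'
```

```text
time_s: 19.05
position: [0.5897, 0.056, 0.1225]
tool_rot: [[0.264, 0.964, -0.005], [0.964, -0.264, 0.001], [-0.0, -0.005, -1.0]]
ft_force: [0.8, -0.7, 1.3]
grip_width: -0.0001
gripper_force: 0.0
time_s: 19.55
position: [0.5901, 0.0561, 0.1189]
tool_rot: [[0.264, 0.965, -0.001], [0.965, -0.264, 0.001], [0.0, -0.001, -1.0]]
ft_force: [-4.1, 0.8, 11.6]
grip_width: 0.0
gripper_force: 5.8
```

A firm stop at z = 0.1189 with 12 N, exactly the closed height. Retreat, check and hand in.

```bash
python3 -m pendant '[[0,0,0,-0.03,0,0,0],[0,0,0,-0.08,0,0,0],[0,0,0,-0.13,0,0,0],[0,0,0,-0.13,0,0,0],[0,0,0,-0.13,0,0,0]]'; python3 - <<'E'
from h import *
c=env.get_image("side")
print([(np.round(r['centre'],1).tolist(),round(r['conf'],2)) for r in env.tip_of("side","bar_grip")])
go((.59,.056,.25),-15.3)
print(env.close_job())
E
```

```text
time_s: 20.18
position: [0.5899, 0.056, 0.2464]
tool_rot: [[0.264, 0.965, -0.005], [0.965, -0.264, 0.001], [-0.0, -0.005, -1.0]]
ft_force: [-0.8, -0.7, -0.2]
grip_width: -0.0004
gripper_force: 0.0
[([343.3, 200.6], 0.75), ([257.6, 388.7], 0.45), ([340.1, 260.6], 0.39)]
t 20.275 shift [ 0.0001  0.0002 -0.0044] turn [-0.0065  0.0004 -0.0002] q [-6.  26.4 67.3  0.  86.7  9.3] pos [0.5898 0.056  0.2456] w 0.0001 F [-0.1  0.9  0.4]
the job is handed in; nothing more can be done
None
```

The long head is set home in the dock's pocket, the bar is pressed down to its stop in the catch, the gripper is clear, and the job was handed in at about 20 s; the hand-in returned no verdict.

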